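# Load a jar in the sealing dial and index it to the third stop

### The arm

A 7-joint arm with a two-finger parallel gripper is mounted at the origin on the work surface. World frame = base frame: x ahead of the robot, y to its left, z up, the work surface at z = 0. Lengths are in m, angles in rad, forces in N, time in s.
With the tool pointing down it reaches from about 0.4 to 0.9 m from the base axis. Payload 5.5 kg.
Tool frame: the origin (TCP) lies between the finger pads, 19 mm behind the fingertips; this is the grasp point; z points along the fingers, y is the line along which they close (so a half turn about z gives the same grasp; the last joint's range is limited). The gripper opens to 92 mm and grips with 3 to 60 N. Pads are 19 mm wide; open, the fingers measure 130 mm over their backs; the gripper's body (75 mm by 190 mm) begins 47 mm behind the grasp point.
Start: joints at [1.397, 0.501, -0.427, 1.55, 0.221, 1.138, -0.21], TCP at [0.275, -0.589, 0.246] pointing down, gripper open.
Joint ranges: [-2.88, 2.88], [-0.31, 2.03], [-1.54, 1.56], [0.2, 2.42], [-1.41, 4.55], [0.19, 2.02], [-2.57, 2.57]. Speed limits (rad/s): [2.57, 2.57, 3.14, 3.14, 3.14, 3.14, 3.14].

### API

Orientations are given as a unit quaternion [w, x, y, z].
In Python, from workcell import manip, imaging, recognise gives the robot as it stands. The module is installed in compiled form; this text tells all that it offers.
- The arm moves only by the shell command python3 -m creep [OPENING] [FORCE], which reads ROWS from standard input. ROWS is a JSON object with one list for each field, all of the same length, 1 to 8, a row being the entries at one place: dx, dy, dz (the shift in normalised numbers (1 is 0.8 m)), ax, ay, az (a rotation vector in normalised numbers (1 is 2 pi rad)); each row is the pose to reach, as a shift and turn from the pose commanded when the command began, along the tool's axes at that moment; what a row does not reach only later rows make up. A row lasts 1/12 s, in which the tool goes at most 0.0417 m and 0.125 rad, less where a joint would pass 70% of its speed; a pose out of reach is approached as far as the arm can. OPENING is the finger opening in m, set as the command begins (- or left out keeps the last). The fingers move at their own pace and stop on an object; FORCE is the grip in N (left out, the last holds). Time passes only in rows, so rows that do not move let the fingers close. It prints the time, the measured TCP pose, the force, the opening and the grip force at its end. A shift or turn number past 1, either way, is cut back to 1. Input that does not fit is refused with a message, and nothing moves.
- manip.get_obs(): the state, without advancing time (a new reading comes with each control period).
- imaging.capture(name): name is "scene" or "top" or "wrist"; returns a dict with "frame" (400x640x3 uint8, red, green, blue), "z_map" (400x640 float32, m along the optical axis (not along the pixel's ray), 0 where there is no reading), "camera_matrix" (3x3 intrinsics, pixels), "R" (3x3) and "t" (3): a world point X has camera coordinates R X + t. Camera axes: x right, y down, z forward; pixel columns grow to the right and rows downward; lengths in m; the calibration is good to about 2 mm. A picture is of the moment at which its call begins.
- manip.finish_job(): hands the job in; it is judged then, once.
Trained networks look in the newest picture that a camera, given by its name, has taken for a name from the list of things; names that differ only in an ending like _2 or _b are one class to them, and where a whole thing is asked for, a point or a joint stands for the part that bears it (a point fixed in the world has none). Each returns a list of dicts, best first, with "p" (0 to 1); they miss things now and then, are a little off and sometimes report something else, mostly with a low value. They report only what shows in the picture. A call takes as long as a camera call.
- recognise(name, camera): "extent" ([left, top, right, bottom] in pixels, round what is visible of it).
The state is a dict: "t": time; "qpos": joint angles; "dq": joint speeds; "effort": joint torques, N m; "tcp_pos": TCP position; "ee_rot": TCP orientation; "force": force on the tool from outside, world axes, zero at the start; "ft_torque": the same for the moment, N m; "gripper_width": finger opening in m; "grip_force": force on a finger pad.
Only numpy, scipy, OpenCV 4.12 (cv2) and the standard library are available. Lean on these libraries where they do the work, as an engineer would, in place of code of your own. Each camera call takes 0.05 s, during which the arm holds its last target. There are 200 camera calls.

### The job

Take the small foil-topped jar, the one without a screw cap, and slide it down into the cup at the dial's loading station (the cup above the steel tongue that sticks out from under the plate) until it stands upright on the cup's floor, without dropping it, then let it go. Take the dial by its T-knob and turn it smoothly counter-clockwise as seen from above, counting the clicks, to the third stop, which brings the jar under the sealing head; do not run on past that stop or turn the dial backwards. Finish still gripping the knob, holding the dial still on that stop for the seal, with all the other jars and packing things left where they are (the two jars already in the dial just ride along).

Things in the scene. Friction and masses are not known exactly. Their poses are not given: they have to be found in the camera images.
- foil_jar: The jar to load: round glass jar 40 mm in diameter with straight sides up to 66 mm, foot bevelled 3.5 mm, then a 33 mm neck closed by a flat foil disc (35 mm, small tab), 78 mm high in all, about 0.11 kg. Stands upright on the table, left of the dial unit, among two capped jars. Origin: centre of its underside; z along its axis, upwards.
- dial_unit: The fixed dial sealing unit: round white drum (250 mm across the foot) under a 310 mm aluminium index plate whose top lies 54 mm above the table; beside the plate a 26 mm steel column whose level arm carries the sealing head over one cup. Nothing of it is higher than 206 mm. Origin: on the plate's axis, at table height. Its +x points away from the robot, turned a little differently in each start.
- load_station (a point): Fixed point: where the middle of a cup's floor is at the loading station, the near side of the plate, 125 mm from the plate's axis, 54 mm above the table. A 44 mm wide steel tongue sticks out 75 mm from under the plate's edge here, 38 to 52 mm above the table, to mark it. At the start an empty cup stands exactly here.
- load_cup (a point): The middle of the floor of that cup (moves with the plate). The plate has 15 cups, 24 degrees apart, on a circle of 125 mm radius: upright round white sleeves with a bore of 43 mm, 50 mm outside, 26 mm deep (rim 80 mm above the table). All are empty but two on the far side.
- head_face (a point): Middle of the underside of the sealing head (a white bell 58 mm wide, from 138 to 190 mm above the table), fixed, straight above the cup place that is three stops (72 degrees) counter-clockwise of the loading station. A jar seated in a cup passes under it with 6 mm to spare.
- dial: The turning part: index plate, cups and T-knob in one. Origin: on the plate's axis, at table height; z up; its own x lies along the knob's bar (seen from above).
- knob_grip (a point): Middle of the bar of the T-knob, on the plate's axis, 124 mm above the table: a black bar 82 mm long, 16 mm thick and 22 mm high, rounded ends, on a 12 mm round stem. Below the bar only the stem stands, down to the hub 72 mm above the table. Turning the bar turns the plate directly.
- index (a joint): Turn of plate and knob in rad, 0 at the start, growing counter-clockwise seen from above. Click stops every 24 degrees (0.4189 rad): the third is at 1.257. Between stops the plate first resists by up to 0.25 N m, then, past the ridge midway, is drawn on as strongly to the next stop, where it stays by itself. Jerks make the jars rattle in their cups.
- capped_jar_a: Bystander: glass jar like the one to load but with a black 43 mm screw cap, 85 mm high, standing on the table. Origin: centre of its underside.
- capped_jar_b: Bystander: a second capped jar, the same.
- dial_jar_a: Bystander: a capped jar standing in a cup on the far side of the plate; it rides along. Origin: centre of its underside.
- dial_jar_b: Bystander: a capped jar in the next cup, the same.
- kraft_bottle_a: Bystander: small amber bottle with a paper-wrapped top, 44 mm wide, 85 mm high, behind on the left. Origin: centre of its underside.
- kraft_bottle_b: Bystander: a second such bottle.
- tub: Bystander: clear tub with a white lid, 92 mm wide, 105 mm high, near right. Origin: centre of its underside.
- carton: Bystander: white and blue carton 70 x 70 x 100 mm, far left. Origin: centre of its underside.

How it is judged:
By the outcome, as a careful person would: the job done as asked, in the order asked, and still so for the second after the job is handed in, while the arm keeps its last pose, push and grip.
It also fails if it takes over 61 s, if anything falls off the work surface, if the arm or the gripper's body presses on something with over 40 N, if the wrist force passes 120 N, or if a joint passes its speed limit or range.

## Working session

There is one attempt and no reset: what is moved stays moved. The work goes in short steps, Python scripts to look and compute and a shell command to move; the robot and the scene stay as the last step left them, time stands still between calls to the robot, and variables do not carry over. Pictures are saved under pics/ and viewed, at most 10 in all, crops included, and the job is handed in when it is done.

```bash
mkdir -p pics; cat > h.py <<'E'
import numpy as np, cv2
from workcell import manip, imaging, recognise
def cap(n,save=None):
    c=imaging.capture(n)
    if save: cv2.imwrite('pics/'+save+'.png',c['frame'][:,:,::-1])
    return c
def cloud(c):
    z=c['z_map'];K=c['camera_matrix'];v,u=np.mgrid[:400,:640]
    P=np.stack([(u-K[0,2])/K[0,0]*z,(v-K[1,2])/K[1,1]*z,z],-1)
    W=(P-c['t'])@c['R']; W[z<=0]=np.nan
    return W
E
python3 - <<'E'
from h import *
np.set_printoptions(precision=4,suppress=True)
o=manip.get_obs();print(o)
for n in ['scene','top']:
    c=cap(n,n+'0');W=cloud(c)
    print(n,'cam at',-c['R'].T@c['t'],c['R'][2])
    for t in ['foil_jar','capped_jar_a','dial_jar_a','dial','dial_unit','knob_grip','head_face','load_cup','tub','carton','kraft_bottle_a']:
        for d in recognise(t,n)[:3]:
            l,tp,r,b=[int(x) for x in d['extent']]
            w=W[max(tp,0):b,max(l,0):r].reshape(-1,3);w=w[np.isfinite(w[:,0])]
            print(t,round(d['p'],2),[l,tp,r,b],np.median(w,0),np.percentile(w[:,2],98))
E
```

```text
{'t': 0.0, 'qpos': array([ 1.3972,  0.5019, -0.4268,  1.5514,  0.2208,  1.1383, -0.2103]), 'dq': array([ 0.0003,  0.0004, -0.001 , -0.0009,  0.0015, -0.0008, -0.0012]), 'effort': array([  0.0007, -56.6593,  -5.816 , -27.9119,  -0.0688,   0.0309,
         0.0001]), 'tcp_pos': array([ 0.2747, -0.5884,  0.2445]), 'ee_rot': array([-0.0009,  0.9762,  0.2167, -0.0002]), 'force': array([1.0177, 0.1192, 0.0931]), 'ft_torque': array([0.0053, 0.0001, 0.0172]), 'grip_force': 0.0, 'gripper_width': 0.09158150938295165}
scene cam at [1.2735 0.1618 0.9329] [-0.6411 -0.1374 -0.755 ]
foil_jar 0.73 [206, 153, 322, 251] [ 0.5512 -0.1652  0.0544] 0.18605067178854262
foil_jar 0.62 [401, 221, 420, 250] [0.5858 0.3087 0.0185] 0.0805848056271714
capped_jar_a 0.68 [384, 180, 398, 209] [0.433  0.24   0.0403] 0.08763205743985622
capped_jar_a 0.63 [420, 200, 437, 223] [0.4806 0.3599 0.0461] 0.08675269830517761
dial_jar_a 0.88 [260, 222, 276, 250] [ 0.7155 -0.0945  0.1101] 0.14174522417403582
dial_jar_a 0.52 [279, 216, 293, 244] [ 0.6932 -0.0489  0.1166] 0.14153117837015985
dial 0.92 [223, 172, 320, 254] [ 0.587
[... 1163 characters left out ...]
57, 399, 242] [ 0.5817 -0.1152  0.0539] 0.16135587168254165
head_face 0.61 [312, 158, 424, 262] [ 0.5439 -0.1651  0.0462] 0.1843045858492874
head_face 0.25 [334, 162, 342, 174] [ 0.6864 -0.0494  0.1391] 0.14767381231834784
load_cup 0.69 [312, 156, 398, 239] [ 0.5888 -0.1152  0.0543] 0.1610644892021156
tub 0.91 [432, 260, 465, 283] [ 0.3308 -0.4443  0.1025] 0.11319036582661104
carton 0.9 [176, 188, 203, 216] [0.5631 0.4822 0.0951] 0.10773256042925322
carton 0.71 [312, 157, 397, 241] [ 0.584  -0.1131  0.0543] 0.16060271046570754
kraft_bottle_a 0.63 [247, 142, 260, 155] [0.7608 0.2557 0.0712] 0.08975447132582026
kraft_bottle_a 0.43 [279, 132, 290, 152] [0.7861 0.1462 0.0448] 0.09027575690367289
```

```bash
python3 - <<'E'
import cv2,numpy as np
a=cv2.imread('pics/scene0.png')[130:310,190:490];b=cv2.imread('pics/top0.png')[120:290,165:475]
a=cv2.resize(a,(800,480)[:2],interpolation=3) if 0 else cv2.resize(a,(500,300),interpolation=2)
b=cv2.resize(b,(500,274),interpolation=2)
cv2.imwrite('pics/both.png',np.vstack([a,b]))
E
python3 - <<'E'
from h import *
np.set_printoptions(precision=4,suppress=True)
for n in ['scene','top']:
    W=cloud(cap(n)).reshape(-1,3);W=W[np.isfinite(W[:,0])]
    def box(nm,x,y,z):
        m=(W[:,0]>x[0])&(W[:,0]<x[1])&(W[:,1]>y[0])&(W[:,1]<y[1])&(W[:,2]>z[0])&(W[:,2]<z[1])
        p=W[m]; 
        if len(p)<4: print(n,nm,len(p));return
        (cx,cy),r,a=cv2.minAreaRect(p[:,:2].astype(np.float32)); 
        print(n,nm,len(p),'mean',p.mean(0),'rect',cx,cy,r,a)
    box('foil',(.53,.65),(.25,.36),(.06,.1))
    box('capA',(.38,.48),(.19,.29),(.07,.1))
    box('capB',(.43,.53),(.31,.41),(.07,.1))
    box('knob',(.5,.64),(-.2,-.06),(.118,.145))
    box('head',(.4,.75),(-.4,.1),(.175,.21))
    box('plate',(.35,.8),(-.35,.1),(.045,.09))
    box('tongue',(.33,.5),(-.25,0),(.03,.06))
    box('djars',(.6,.75),(-.15,0),(.12,.15))
E
```

```text
scene foil 161 mean [0.5857 0.3066 0.0747] rect 0.5828607678413391 0.3091992735862732 (0.03780481219291687, 0.043364278972148895) 37.28349304199219
scene capA 135 mean [0.426  0.2423 0.0828] rect 0.42300960421562195 0.2426915019750595 (0.04235414043068886, 0.04149995371699333) 7.613533973693848
scene capB 151 mean [0.4747 0.3638 0.083 ] rect 0.47097349166870117 0.36479267477989197 (0.04097026214003563, 0.04066864401102066) 14.547910690307617
scene knob 193 mean [ 0.5863 -0.1198  0.1312] rect 0.5838384032249451 -0.12148621678352356 (0.018266504630446434, 0.07922743260860443) 42.698978424072266
scene head 348 mean [ 0.5351 -0.2786  0.1893] rect 0.5290294289588928 -0.2829229235649109 (0.12443006783723831, 0.03537523001432419) 70.72938537597656
scene plate 5441 mean [ 0.5889 -0.1238  0.063 ] rect 0.5662572383880615 -0.1332007348537445 (0.3511728048324585, 0.30870893597602844) 36.44142150878906
scene tongue 501 mean [ 0.4483 -0.1214  0.0524] rect 0.4247554540634155 -0.1228303536772728 (0.24453099071979523, 0.15032924711704254) 89.94623565673828
scene djars 428 mean [ 0.6897 -0.0778  0.136
[... 600 characters left out ...]
411548614502 -0.11736367642879486 (0.014926358126103878, 0.07881857454776764) 45.86404800415039
top head 298 mean [ 0.5312 -0.2763  0.1906] rect 0.5329474210739136 -0.27945253252983093 (0.12241505831480026, 0.038960233330726624) 78.8821029663086
top plate 5049 mean [ 0.5755 -0.1153  0.0581] rect 0.5687236189842224 -0.1302230805158615 (0.34614628553390503, 0.30850037932395935) 36.607269287109375
top tongue 927 mean [ 0.4496 -0.1168  0.0507] rect 0.42749980092048645 -0.12354337424039841 (0.1426219791173935, 0.23996080458164215) 0.898422122001648
top djars 259 mean [ 0.6893 -0.0737  0.1378] rect 0.6540260910987854 -0.08298922330141068 (0.13768446445465088, 0.09237667173147202) 18.68092155456543
```

View pics/both.png

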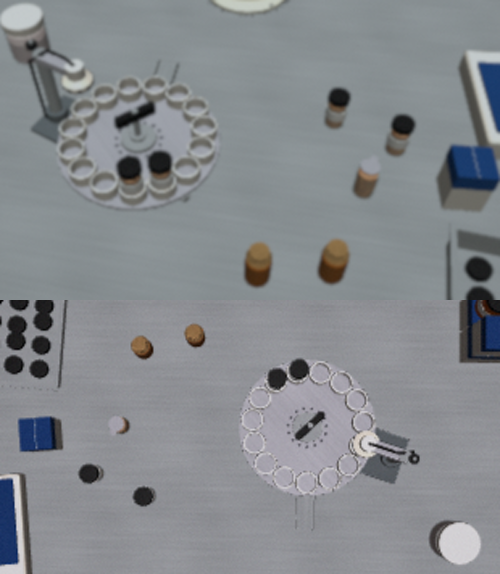

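Seen: the foil jar (pale top) is at top-view crop (118,424), capped jars at (90,473) and (143,496). The knob is at (310,425), the head at (366,443) and the tongue at (305,512). This matches the depth positions: jar ≈ (0.583, 0.309), knob ≈ (0.584, -0.118). I'll move above the jar.

The manual's scale: shifts go in shares of 0.8 m and turns go in shares of 2 pi rad. Converting my numbers, -0.228 m / 0.8 = -0.285, 0.22 m / 0.8 = 0.275.

```bash
echo '{"dx":[0.0338, 0.0688, 0.1025, 0.1375, 0.1713, 0.2063, 0.24, 0.275], "dy":[-0.035, -0.0713, -0.1063, -0.1425, -0.1775, -0.2138, -0.2488, -0.285], "dz":[-0.025, -0.0375, -0.0375, -0.0375, -0.0375, -0.0375, -0.0375, -0.0375], "ax":[0, 0, 0, 0, 0, 0, 0, 0], "ay":[0, 0, 0, 0, 0, 0, 0, 0], "az":[0, 0, 0, 0, 0, 0, 0, 0]}' | python3 -m creep 0.09
echo '{"dx":[0.0338, 0.0688, 0.1025, 0.1375, 0.1713, 0.2063, 0.24, 0.275], "dy":[-0.035, -0.0713, -0.1063, -0.1425, -0.1775, -0.2138, -0.2488, -0.285], "dz":[0, 0, 0, 0, 0, 0, 0, 0], "ax":[0, 0, 0, 0, 0, 0, 0, 0], "ay":[0, 0, 0, 0, 0, 0, 0, 0], "az":[0, 0, 0, 0, 0, 0, 0, 0]}' | python3 -m creep
echo '{"dx":[0.0338, 0.0688, 0.1025, 0.1375, 0.1713, 0.1875, 0.1875, 0.1875], "dy":[-0.035, -0.0713, -0.1063, -0.1425, -0.1775, -0.1938, -0.1938, -0.1938], "dz":[0, 0, 0, 0, 0, 0, 0, 0], "ax":[0, 0, 0, 0, 0, 0, 0, 0], "ay":[0, 0, 0, 0, 0, 0, 0, 0], "az":[0, 0, 0, 0, 0, 0, 0, 0]}' | python3 -m creep
python3 - <<'E'
from h import *
np.set_printoptions(precision=4,suppress=True)
o=manip.get_obs();print(o['qpos'],o['tcp_pos'],o['ee_rot'])
c=cap('wrist','w1');W=cloud(c);print(-c['R'].T@c['t'],recognise('foil_jar','wrist'),recognise('capped_jar_a','wrist'))
W=W.reshape(-1,3);m=(np.hypot(W[:,0]-.583,W[:,1]-.309)<.035)&(W[:,2]>.02)
p=W[m];print(len(p),p.mean(0))
for lo,hi in((.02,.06),(.06,.072),(.072,.09)):
  q=p[(p[:,2]>lo)&(p[:,2]<hi)]
  if len(q)>5: print(lo,len(q),q.mean(0),cv2.minEnclosingCircle(q[:,:2].astype(np.float32)))
E
```

```text
t: 1.97
tcp_pos: [0.3781, -0.2877, 0.2758]
ee_rot: [0.001, 0.976, 0.217, 0.0]
force: [0.6, -0.5, 0.3]
gripper_width: 0.0902
grip_force: 0.0
t: 2.63
tcp_pos: [0.4811, 0.0119, 0.276]
ee_rot: [0.001, 0.976, 0.216, 0.0]
force: [0.5, -0.5, -0.7]
gripper_width: 0.0901
grip_force: 0.0
t: 3.3
tcp_pos: [0.5507, 0.2159, 0.2753]
ee_rot: [-0.0, 0.976, 0.218, -0.0]
force: [0.2, -0.4, -0.4]
gripper_width: 0.0899
grip_force: 0.0
[ 0.2174  0.4607 -0.8498  1.6605  0.3671  1.1892 -1.8508] [0.5507 0.2159 0.2753] [-0.0004  0.9759  0.2181 -0.0003]
[0.6214 0.2493 0.4145] [{'extent': [239.3, 103.0, 284.8, 135.9], 'p': 0.93}, {'extent': [430.7, 142.6, 634.7, 263.7], 'p': 0.24}] [{'extent': [160.3, 162.7, 216.3, 200.4], 'p': 0.84}, {'extent': [246.3, 218.5, 279.4, 261.6], 'p': 0.63}]
6099 [0.5586 0.2986 0.2967]
0.02 108 [0.5933 0.2966 0.0411] ((0.5883311629295349, 0.3037082254886627), 0.018346665427088737)
0.06 168 [0.591  0.3012 0.0671] ((0.5847979187965393, 0.3107452988624573), 0.019963443279266357)
0.072 804 [0.5827 0.3114 0.078 ] ((0.5804531574249268, 0.31266433000564575), 0.022147053852677345)
```

Converted, 0.12 m / 0.8 = 0.15, 0.11 m / 0.8 = 0.1375.

```bash
echo '{"dx":[0.025, 0.05, 0.075, 0.0863, 0.0863, 0.0863, 0.0863], "dy":[-0.025, -0.05, -0.075, -0.0888, -0.0888, -0.0888, -0.0888], "dz":[0.0125, 0.0375, 0.075, 0.1125, 0.1375, 0.15, 0.15], "ax":[0, 0, 0, 0, 0, 0, 0], "ay":[0, 0, 0, 0, 0, 0, 0], "az":[0, 0, 0, 0, 0, 0, 0]}' | python3 -m creep
python3 - <<'E'
from h import *
np.set_printoptions(precision=4,suppress=True)
o=manip.get_obs();print(o['qpos'],o['tcp_pos'],o['ee_rot'])
c=cap('wrist','w2');W=cloud(c);print(-c['R'].T@c['t'],recognise('foil_jar','wrist'))
W=W.reshape(-1,3);m=(np.hypot(W[:,0]-.583,W[:,1]-.309)<.035)&(W[:,2]>.02)&(W[:,2]<.1)
p=W[m];print(len(p),p.mean(0))
for lo,hi in((.02,.06),(.06,.072),(.072,.09)):
  q=p[(p[:,2]>lo)&(p[:,2]<hi)]
  if len(q)>5: print(lo,len(q),q.mean(0),cv2.minEnclosingCircle(q[:,:2].astype(np.float32)))
E
```

```text
t: 4.03
tcp_pos: [0.5827, 0.3048, 0.1528]
ee_rot: [0.001, 0.976, 0.216, -0.002]
force: [0.6, -0.3, 0.9]
gripper_width: 0.0899
grip_force: 0.0
[-0.0154  0.7003 -0.7493  1.5939  0.5262  1.0646 -2.0466] [0.5827 0.3048 0.1528] [ 0.0012  0.9764  0.2158 -0.0023]
[0.654  0.3384 0.2917] [{'extent': [287.1, 166.9, 337.5, 230.9], 'p': 0.89}, {'extent': [542.1, 16.5, 640.0, 90.6], 'p': 0.22}]
2200 [0.588  0.313  0.0708]
0.02 329 [0.6001 0.3172 0.0416] ((0.5919656157493591, 0.31421512365341187), 0.01841203309595585)
0.06 372 [0.5966 0.3156 0.0673] ((0.5850005149841309, 0.310707688331604), 0.019970476627349854)
0.072 1499 [0.5832 0.3115 0.078 ] ((0.5804436206817627, 0.31265315413475037), 0.022377382963895798)
```

View pics/w2.png

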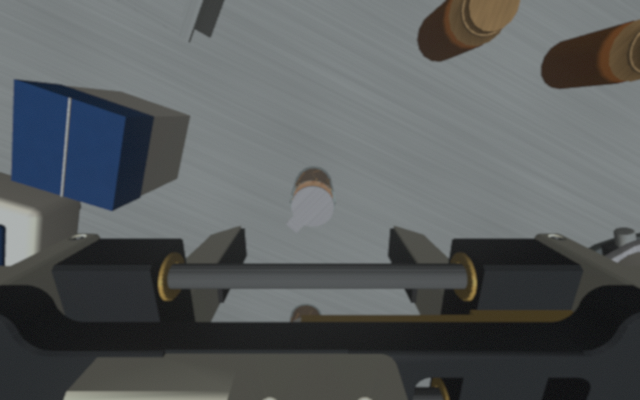

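Seen: the foil disc is at (312,207) with its tab to the lower left, roughly centred between the fingers. The disc measures 78 mm high, as stated. I'll check the settled pose, then descend.

Converted, 0.05 m / 0.8 = 0.0625, 0.04 m / 0.8 = 0.05.

```bash
echo '{"dx":[0, 0, 0, 0, 0], "dy":[0, 0, 0, 0, 0], "dz":[0.025, 0.05, 0.0625, 0.0625, 0.0625], "ax":[0, 0, 0, 0, 0], "ay":[0, 0, 0, 0, 0], "az":[0, 0, 0, 0, 0]}' | python3 -m creep 0.075
```

```text
t: 4.55
tcp_pos: [0.5843, 0.3075, 0.1067]
ee_rot: [-0.0, 0.976, 0.216, 0.001]
force: [0.3, 0.9, 0.8]
gripper_width: 0.0751
grip_force: 0.0
```

Converted, 0.053 m / 0.8 = 0.0663, -0.003 m / 0.8 = -0.0038.

```bash
echo '{"dx":[0.0013, 0.0013, 0.0013, 0.0013, 0.0013, 0.0013], "dy":[-0.0038, -0.0038, -0.0038, -0.0038, -0.0038, -0.0038], "dz":[0.0125, 0.0313, 0.05, 0.0625, 0.0663, 0.0663], "ax":[0, 0, 0, 0, 0, 0], "ay":[0, 0, 0, 0, 0, 0], "az":[0, 0, 0, 0, 0, 0]}' | python3 -m creep 
echo '{"dx":[0, 0, 0, 0, 0, 0], "dy":[0, 0, 0, 0, 0, 0], "dz":[0, 0, 0, 0, 0, 0], "ax":[0, 0, 0, 0, 0, 0], "ay":[0, 0, 0, 0, 0, 0], "az":[0, 0, 0, 0, 0, 0]}' | python3 -m creep 0.03 15
echo '{"dx":[0, 0], "dy":[0, 0], "dz":[0, 0], "ax":[0, 0], "ay":[0, 0], "az":[0, 0]}' | python3 -m creep
```

```text
t: 5.05
tcp_pos: [0.582, 0.3103, 0.0504]
ee_rot: [0.0, 0.976, 0.217, -0.002]
force: [-0.4, -0.1, 0.2]
gripper_width: 0.0751
grip_force: 0.0
t: 5.55
tcp_pos: [0.5836, 0.3108, 0.053]
ee_rot: [0.0, 0.976, 0.217, 0.0]
force: [0.3, 0.1, -0.2]
gripper_width: 0.0395
grip_force: 15.4
t: 5.72
tcp_pos: [0.5836, 0.3109, 0.0529]
ee_rot: [0.0, 0.976, 0.217, 0.0]
force: [0.2, -1.0, 1.8]
gripper_width: 0.0399
grip_force: 15.0
```

Converted, -0.147 m / 0.8 = -0.1838, -0.135 m / 0.8 = -0.1688.

```bash
echo '{"dx":[0, 0, 0, 0, 0, 0, 0, 0], "dy":[0, 0, 0, 0, 0, 0, 0, 0], "dz":[-0.0063, -0.0188, -0.0438, -0.075, -0.1125, -0.1438, -0.1688, -0.1838], "ax":[0, 0, 0, 0, 0, 0, 0, 0], "ay":[0, 0, 0, 0, 0, 0, 0, 0], "az":[0, 0, 0, 0, 0, 0, 0, 0]}' | python3 -m creep - 20
echo '{"dx":[-0.0063, -0.0188, -0.0375, -0.0625, -0.0875, -0.1125, -0.1375, -0.1625], "dy":[0.0063, 0.0188, 0.0375, 0.0625, 0.0875, 0.1125, 0.1375, 0.1625], "dz":[0, 0, 0, 0, 0, 0, 0, 0], "ax":[0, 0, 0, 0, 0, 0, 0, 0], "ay":[0, 0, 0, 0, 0, 0, 0, 0], "az":[0, 0, 0, 0, 0, 0, 0, 0]}' | python3 -m creep
echo '{"dx":[-0.025, -0.05, -0.075, -0.1, -0.125, -0.1463, -0.1625, -0.17], "dy":[0.025, 0.05, 0.075, 0.1, 0.125, 0.1463, 0.1625, 0.1725], "dz":[0, 0, 0, 0, 0, 0, 0, 0], "ax":[0, 0, 0, 0, 0, 0, 0, 0], "ay":[0, 0, 0, 0, 0, 0, 0, 0], "az":[0, 0, 0, 0, 0, 0, 0, 0]}' | python3 -m creep
echo '{"dx":[0, 0], "dy":[0, 0], "dz":[0, 0], "ax":[0, 0], "ay":[0, 0], "az":[0, 0]}' | python3 -m creep
cat > m.py <<'E'
from h import *
from scipy.optimize import least_squares
np.set_printoptions(precision=4,suppress=True)
def cups(P,name,ax0=(.584,-.118)):
    # points at cup rim height; fit 15-cup pattern: axis (x,y), phase
    q=P[(np.abs(P[:,2]-.0795)<.004)]; d=np.hypot(q[:,0]-ax0[0],q[:,1]-ax0[1]); q=q[(d>.095)&(d<.155)][:,:2]
    best=None
    for ph0 in np.arange(0,24,3):
        def f(v):
            a=v[2]+np.arange(15)*2*np.pi/15; c=np.stack([v[0]+.125*np.cos(a),v[1]+.125*np.sin(a)],1)
            return np.min(np.linalg.norm(q[:,None]-c,axis=2),1)-.0233
        s=least_squares(f,[*ax0,np.radians(ph0)],loss='soft_l1',f_scale=.002)
        if best is None or s.cost<best.cost: best=s
    ph=np.degrees(best.x[2])%24
    k=best.x[2]+np.round((np.pi-best.x[2])/(np.pi/7.5))*np.pi/7.5
    print(name,len(q),'axis',best.x[:2],'rms',np.sqrt(np.mean(np.minimum(abs(best.fun),.01)**2)),'cup angle near 180:',np.degrees(k),'cup',best.x[0]+.125*np.cos(k),best.x[1]+.125*np.sin(k))
if __name__=='__main__':
    o=manip.get_obs();print(o['qpos'],o['tcp_pos'])
    for n in('scene','top','wrist'):
        c=cap(n,'m_'+n);W=cloud(c).reshape(-1,3);W=W[np.isfinite(W[:,0])]
        cups(W,n)
        t=W[(W[:,0]>.36)&(W[:,0]<.425)&(abs(W[:,1]+.118)<.06)&(abs(W[:,2]-.052)<.006)]
        if len(t)>10: print(' tongue',len(t),t.mean(0),cv2.minAreaRect(t[:,:2].astype(np.float32)))
        k=W[(np.hypot(W[:,0]-.584,W[:,1]+.118)<.05)&(W[:,2]>.129)&(W[:,2]<.142)]
        if len(k)>10: print(' knob',len(k),k.mean(0),cv2.minAreaRect(k[:,:2].astype(np.float32)))
        p=W[(W[:,2]>.1)&(np.hypot(W[:,0]-.545,W[:,1]+.237)<.045)]
        for z in np.arange(.13,.21,.01):
            q=p[(p[:,2]>=z)&(p[:,2]<z+.01)]
            if len(q)>3: print('  head z',round(z,2),len(q),q[:,:2].min(0),q[:,:2].max(0),'min r to axis',np.hypot(q[:,0]-.5845,q[:,1]+.119).min())
E
python3 m.py
```

```text
t: 6.38
tcp_pos: [0.584, 0.312, 0.2033]
ee_rot: [-0.001, 0.976, 0.217, 0.002]
force: [0.7, 0.8, -1.0]
gripper_width: 0.0397
grip_force: 19.9
t: 7.05
tcp_pos: [0.5185, 0.136, 0.198]
ee_rot: [0.0, 0.976, 0.217, -0.001]
force: [-0.6, 0.1, -1.2]
gripper_width: 0.0398
grip_force: 19.9
t: 7.72
tcp_pos: [0.4529, -0.0474, 0.1981]
ee_rot: [0.0, 0.977, 0.215, -0.002]
force: [-0.5, -0.4, -0.5]
gripper_width: 0.0397
grip_force: 19.9
t: 7.88
tcp_pos: [0.4553, -0.0444, 0.1991]
ee_rot: [-0.0, 0.976, 0.216, -0.0]
force: [-0.5, 0.5, -1.2]
gripper_width: 0.0398
grip_force: 19.9
[ 0.796   0.285  -0.8621  2.0514  0.2709  0.9201 -1.3477] [ 0.4553 -0.0444  0.1991]
scene 963 axis [ 0.5832 -0.1211] rms 0.0017259881295118966 cup angle near 180: 179.7810964785103 cup 0.45817355743577587 -0.12063015501523613
 tongue 34 [ 0.3874 -0.1182  0.051 ] ((0.39142999053001404, -0.12101753056049347), (0.05580441281199455, 0.04488052800297737), 0.5342042446136475)
 knob 129 [ 0.5849 -0.1206  0.1348] ((0.5828520059585571, -0.12196695804595947), (0.019004028290510178, 0.08007457852363586), 42.87106704711914)
  head z 0.14 1
[... 1505 characters left out ...]
0.1171] rms 0.0012966447541862616 cup angle near 180: 179.65252786446996 cup 0.4589293382058669 -0.11637259375780824
 knob 2725 [ 0.5843 -0.1171  0.1348] ((0.5842388272285461, -0.11778782308101654), (0.01632148027420044, 0.08248887956142426), 43.49586486816406)
  head z 0.14 324 [ 0.5256 -0.2254] [ 0.5729 -0.2059] min r to axis 0.09376271617390707
  head z 0.15 1481 [ 0.5253 -0.2573] [ 0.5737 -0.2055] min r to axis 0.09347300762552542
  head z 0.16 1648 [ 0.5253 -0.253 ] [ 0.5681 -0.2089] min r to axis 0.09751841983276123
  head z 0.17 748 [ 0.5277 -0.2474] [ 0.5578 -0.2181] min r to axis 0.1058714127006783
  head z 0.18 382 [ 0.5282 -0.2346] [ 0.549  -0.2184] min r to axis 0.106043172968098
```

Converted, 0.067 m / 0.8 = 0.0838, 0.03 m / 0.8 = 0.0375.

```bash
echo '{"dx":[-0.0038, -0.0125, -0.0225, -0.03, -0.0338, -0.0338, -0.0338, -0.0338], "dy":[0.01, 0.0313, 0.0563, 0.075, 0.0825, 0.0838, 0.0838, 0.0838], "dz":[0, 0, 0.0063, 0.0188, 0.0313, 0.0375, 0.0375, 0.0375], "ax":[0, 0, 0, 0, 0, 0, 0, 0], "ay":[0, 0, 0, 0, 0, 0, 0, 0], "az":[0, 0, 0, 0, 0, 0, 0, 0]}' | python3 -m creep
python3 - <<'E'
from m import *
o=manip.get_obs();print(o['tcp_pos'],o['ee_rot'])
c=cap('wrist','w3');W=cloud(c).reshape(-1,3);W=W[np.isfinite(W[:,0])]
cups(W,'wrist')
q=W[(np.hypot(*(W[:,:2]-o['tcp_pos'][:2]).T)<.03)&(abs(W[:,2]-o['tcp_pos'][2]-.025)<.012)]
print(len(q),q.mean(0) if len(q) else 0, q.min(0),q.max(0))
c=cap('top');W=cloud(c).reshape(-1,3);W=W[np.isfinite(W[:,0])];cups(W,'top')
print(recognise('foil_jar','wrist'))
E
```

```text
t: 8.7
tcp_pos: [0.4591, -0.1151, 0.1689]
ee_rot: [-0.001, 0.976, 0.217, -0.0]
force: [0.2, 0.9, -0.9]
gripper_width: 0.0396
grip_force: 19.9
[ 0.4591 -0.1151  0.1689] [-0.0009  0.9761  0.2174 -0.0004]
wrist 9177 axis [ 0.584  -0.1175] rms 0.0013401661932385984 cup angle near 180: 179.67727828251046 cup 0.4590253710862031 -0.11684060489992619
4090 [ 0.4612 -0.1121  0.1917] [ 0.4347 -0.1394  0.1819] [ 0.4815 -0.0852  0.2059]
top 303 axis [ 0.5844 -0.1176] rms 0.001255579378104279 cup angle near 180: 179.62793503923177 cup 0.4593771966496432 -0.11677024688005885
[{'extent': [273.8, 196.0, 354.9, 314.6], 'p': 0.84}]
```

View pics/w3.png

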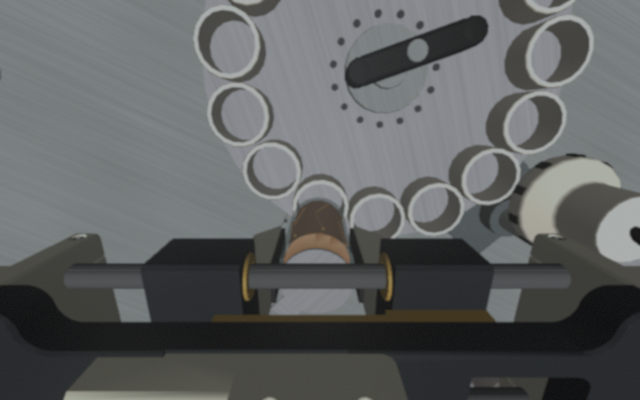

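Seen: the held jar at (320,240) hangs straight over the empty cup at (322,200), and the knob bar runs (355,75) to (480,28). I'll lower it slowly.

Converted, 0.044 m / 0.8 = 0.055, 0.041 m / 0.8 = 0.0513.

```bash
echo '{"dx":[-0.0013, -0.0013, -0.0013, -0.0013, -0.0013, -0.0013, -0.0013, -0.0013], "dy":[0.0013, 0.0013, 0.0013, 0.0013, 0.0013, 0.0013, 0.0013, 0.0013], "dz":[0.0063, 0.0163, 0.0263, 0.035, 0.0413, 0.0463, 0.0513, 0.055], "ax":[0, 0, 0, 0, 0, 0, 0, 0], "ay":[0, 0, 0, 0, 0, 0, 0, 0], "az":[0, 0, 0, 0, 0, 0, 0, 0]}' | python3 -m creep
echo '{"dx":[0, 0, 0, 0, 0, 0, 0], "dy":[0, 0, 0, 0, 0, 0, 0], "dz":[0.0025, 0.005, 0.0075, 0.01, 0.0125, 0.015, 0.015], "ax":[0, 0, 0, 0, 0, 0, 0], "ay":[0, 0, 0, 0, 0, 0, 0], "az":[0, 0, 0, 0, 0, 0, 0]}' | python3 -m creep
```

```text
t: 9.52
tcp_pos: [0.4589, -0.1178, 0.125]
ee_rot: [-0.0, 0.976, 0.217, -0.0]
force: [-0.6, -1.2, -0.6]
gripper_width: 0.0393
grip_force: 19.9
t: 10.1
tcp_pos: [0.4588, -0.1179, 0.1132]
ee_rot: [-0.0, 0.976, 0.217, -0.0]
force: [-0.6, -0.7, -0.5]
gripper_width: 0.0396
grip_force: 19.9
```

Inside the cup with no contact force. I'll go on down gently until it touches the floor.

```bash
echo '{"dx":[0, 0, 0, 0, 0], "dy":[0, 0, 0, 0, 0], "dz":[0.0013, 0.0025, 0.0038, 0.005, 0.005], "ax":[0, 0, 0, 0, 0], "ay":[0, 0, 0, 0, 0], "az":[0, 0, 0, 0, 0]}' | python3 -m creep
echo '{"dx":[0, 0, 0, 0], "dy":[0, 0, 0, 0], "dz":[0.0006, 0.0013, 0.0019, 0.0019], "ax":[0, 0, 0, 0], "ay":[0, 0, 0, 0], "az":[0, 0, 0, 0]}' | python3 -m creep
```

```text
t: 10.52
tcp_pos: [0.4589, -0.1179, 0.1094]
ee_rot: [-0.0, 0.976, 0.217, -0.0]
force: [0.8, 0.5, -0.1]
gripper_width: 0.0396
grip_force: 19.9
t: 10.85
tcp_pos: [0.459, -0.1179, 0.108]
ee_rot: [0.0, 0.976, 0.217, -0.0]
force: [-0.5, 1.1, -0.4]
gripper_width: 0.0399
grip_force: 19.9
```

```bash
echo '{"dx":[0, 0, 0, 0], "dy":[0, 0, 0, 0], "dz":[0.0006, 0.0013, 0.0013, 0.0013], "ax":[0, 0, 0, 0], "ay":[0, 0, 0, 0], "az":[0, 0, 0, 0]}' | python3 -m creep
echo '{"dx":[0, 0, 0], "dy":[0, 0, 0], "dz":[0.0006, 0.0006, 0.0006], "ax":[0, 0, 0], "ay":[0, 0, 0], "az":[0, 0, 0]}' | python3 -m creep
```

```text
t: 11.18
tcp_pos: [0.459, -0.1179, 0.107]
ee_rot: [-0.0, 0.976, 0.217, -0.0]
force: [0.0, 0.7, -1.5]
gripper_width: 0.04
grip_force: 19.9
t: 11.43
tcp_pos: [0.4592, -0.1179, 0.1068]
ee_rot: [0.0, 0.976, 0.217, 0.0]
force: [-0.0, 0.0, 2.4]
gripper_width: 0.0397
grip_force: 19.9
```

Converted, 0.0005 m / 0.8 = 0.0006.

```bash
echo '{"dx":[0, 0, 0], "dy":[0, 0, 0], "dz":[0.0006, 0.0006, 0.0006], "ax":[0, 0, 0], "ay":[0, 0, 0], "az":[0, 0, 0]}' | python3 -m creep
echo '{"dx":[0], "dy":[0], "dz":[0], "ax":[0], "ay":[0], "az":[0]}' | python3 -m creep
```

```text
t: 11.68
tcp_pos: [0.4594, -0.118, 0.1066]
ee_rot: [0.0, 0.976, 0.217, 0.0]
force: [-1.3, -0.4, 8.4]
gripper_width: 0.0398
grip_force: 20.0
t: 11.77
tcp_pos: [0.4594, -0.118, 0.1066]
ee_rot: [0.0, 0.976, 0.217, 0.0]
force: [-1.4, 0.2, 7.8]
gripper_width: 0.0397
grip_force: 20.0
```

Converted, -0.125 m / 0.8 = -0.1563, -0.06 m / 0.8 = -0.075.

```bash
echo '{"dx":[0, 0, 0, 0], "dy":[0, 0, 0, 0], "dz":[0, 0, 0, 0], "ax":[0, 0, 0, 0], "ay":[0, 0, 0, 0], "az":[0, 0, 0, 0]}' | python3 -m creep 0.06
echo '{"dx":[0, 0, 0, 0, 0, 0, 0, 0], "dy":[0, 0, 0, 0, 0, 0, 0, 0], "dz":[-0.0063, -0.0188, -0.0438, -0.075, -0.1125, -0.1438, -0.1563, -0.1563], "ax":[0, 0, 0, 0, 0, 0, 0, 0], "ay":[0, 0, 0, 0, 0, 0, 0, 0], "az":[0, 0, 0, 0, 0, 0, 0, 0]}' | python3 -m creep
python3 - <<'E'
from m import *
o=manip.get_obs();print(o['qpos'],o['tcp_pos'],o['ee_rot'])
c=cap('wrist','w4');W=cloud(c).reshape(-1,3);W=W[np.isfinite(W[:,0])]
cups(W,'wrist')
q=W[(np.hypot(W[:,0]-.459,W[:,1]+.117)<.021)&(W[:,2]>.125)&(W[:,2]<.14)]
if len(q): print(len(q),q.mean(0), q[:,2].std(),cv2.minEnclosingCircle(q[:,:2].astype(np.float32)))
k=W[(np.hypot(W[:,0]-.584,W[:,1]+.1175)<.05)&(W[:,2]>.129)&(W[:,2]<.142)]
print(len(k),k.mean(0),cv2.minAreaRect(k[:,:2].astype(np.float32)))
print(np.linalg.eigh(np.cov(k[:,:2].T)))
E
```

```text
t: 12.1
tcp_pos: [0.4589, -0.1179, 0.1059]
ee_rot: [-0.0, 0.976, 0.217, -0.0]
force: [0.9, -0.2, 0.1]
gripper_width: 0.0588
grip_force: 0.0
t: 12.77
tcp_pos: [0.4609, -0.1182, 0.2341]
ee_rot: [0.002, 0.976, 0.217, 0.002]
force: [0.0, 0.1, -0.7]
gripper_width: 0.06
grip_force: 0.0
[ 0.9414  0.2587 -0.8517  1.9808  0.2341  0.9954 -1.1555] [ 0.4609 -0.1182  0.2341] [0.0019 0.9762 0.2166 0.0022]
wrist 5896 axis [ 0.5841 -0.1176] rms 0.0013204699746865612 cup angle near 180: 179.64966180540384 cup 0.4591220196841065 -0.11683507445180513
1148 [ 0.4595 -0.117   0.132 ] 0.0007875924506660792 ((0.4577479660511017, -0.1168723925948143), 0.019806040450930595)
2096 [ 0.5841 -0.118   0.1349] ((0.5842313170433044, -0.11791632324457169), (0.01609634794294834, 0.08161314576864243), 43.68571853637695)
EighResult(eigenvalues=array([0.    , 0.0005]), eigenvectors=array([[-0.7241, -0.6897],
       [-0.6897,  0.7241]]))
```

View pics/w4.png

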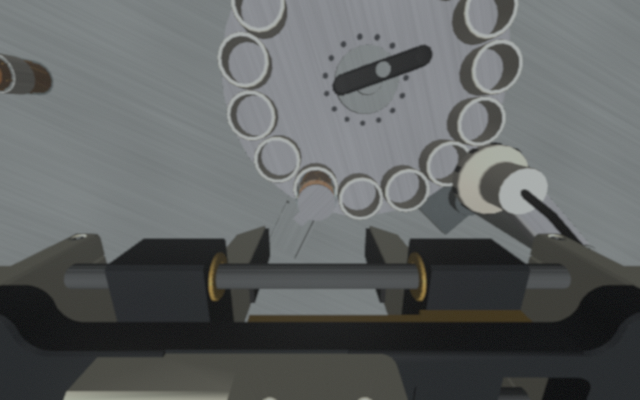

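Seen: the foil top at (315,195) sits level in the loading cup, measured at z = 0.132 = 54 + 78 mm, so it is seated. Next I'll go over the knob, turning 1.895 rad counter-clockwise to straddle the bar.

Converted, 0.112 m / 0.8 = 0.14, 0.05 m / 0.8 = 0.0625, -0.95 rad / 6.2832 = -0.1512.

```bash
echo '{"dx":[0.0125, 0.0375, 0.0625, 0.0875, 0.1125, 0.1313, 0.14, 0.14], "dy":[0.0063, 0.0188, 0.03, 0.0413, 0.0525, 0.0613, 0.065, 0.065], "dz":[0, 0, 0, 0, 0, 0, 0, 0], "ax":[0, 0, 0, 0, 0, 0, 0, 0], "ay":[0, 0, 0, 0, 0, 0, 0, 0], "az":[-0.0191, -0.0382, -0.0573, -0.0764, -0.0955, -0.1146, -0.1337, -0.1512]}' | python3 -m creep
echo '{"dx":[0, 0, 0, 0, 0, 0, 0, 0], "dy":[0, 0, 0, 0, 0, 0, 0, 0], "dz":[0, 0, 0, 0, 0, 0, 0, 0], "ax":[0, 0, 0, 0, 0, 0, 0, 0], "ay":[0, 0, 0, 0, 0, 0, 0, 0], "az":[-0.0191, -0.0382, -0.0573, -0.0764, -0.0955, -0.1146, -0.1337, -0.1504]}' | python3 -m creep
echo '{"dx":[0, 0, 0], "dy":[0, 0, 0], "dz":[0, 0, 0], "ax":[0, 0, 0], "ay":[0, 0, 0], "az":[0, 0, 0]}' | python3 -m creep
python3 - <<'E'
from m import *
from scipy.spatial.transform import Rotation as R
o=manip.get_obs();print(o['qpos'],o['tcp_pos'])
q=o['ee_rot'];M=R.from_quat([q[1],q[2],q[3],q[0]]).as_matrix();print(M)
k=W=None
c=cap('wrist','w5');W=cloud(c).reshape(-1,3);W=W[np.isfinite(W[:,0])]
k=W[(np.hypot(W[:,0]-.584,W[:,1]+.1175)<.05)&(W[:,2]>.129)&(W[:,2]<.142)]
if len(k)>20:print(len(k),k.mean(0),cv2.minAreaRect(k[:,:2].astype(np.float32)))
print('tool delta',M.T@(np.array([.5842,-.1177,.131])-o['tcp_pos']),'yaw y',np.degrees(np.arctan2(M[1,1],M[0,1])))
E
```

```text
t: 13.48
tcp_pos: [0.5832, -0.1169, 0.2287]
ee_rot: [-0.002, 0.767, 0.642, 0.0]
force: [-0.6, -0.1, 0.2]
gripper_width: 0.06
grip_force: 0.0
t: 14.15
tcp_pos: [0.5814, -0.1174, 0.2288]
ee_rot: [-0.002, 0.391, 0.92, -0.0]
force: [0.1, -0.1, -0.4]
gripper_width: 0.0602
grip_force: 0.0
t: 14.4
tcp_pos: [0.5819, -0.1174, 0.2299]
ee_rot: [-0.001, 0.395, 0.919, 0.0]
force: [-0.1, -0.7, -0.2]
gripper_width: 0.0598
grip_force: 0.0
[ 0.9645  0.6774 -1.1757  1.6971  0.6605  1.2276  0.3868] [ 0.5819 -0.1174  0.2299]
[[-0.6877  0.726  -0.0015]
 [ 0.726   0.6877  0.0008]
 [ 0.0016 -0.0005 -1.    ]]
1450 [ 0.5822 -0.1165  0.1349] ((0.5839323997497559, -0.11805276572704315), (0.015527786687016487, 0.08123615384101868), 42.94403839111328)
tool delta [-0.0019  0.0015  0.0989] yaw y 43.44729767294462
```

Converted, 0.098 m / 0.8 = 0.1225, 0.093 m / 0.8 = 0.1163.

```bash
echo '{"dx":[-0.0025, -0.0025, -0.0025, -0.0025, -0.0025, -0.0025, -0.0025, -0.0025], "dy":[0.0019, 0.0019, 0.0019, 0.0019, 0.0019, 0.0019, 0.0019, 0.0019], "dz":[0.0125, 0.0375, 0.0625, 0.085, 0.1038, 0.1163, 0.1225, 0.1225], "ax":[0, 0, 0, 0, 0, 0, 0, 0], "ay":[0, 0, 0, 0, 0, 0, 0, 0], "az":[0, 0, 0, 0, 0, 0, 0, 0]}' | python3 -m creep
echo '{"dx":[0, 0], "dy":[0, 0], "dz":[0, 0], "ax":[0, 0], "ay":[0, 0], "az":[0, 0]}' | python3 -m creep
python3 - <<'E'
from h import *
c=cap('scene');cv2.imwrite('pics/s6.png',cv2.resize(c['frame'][120:270,190:340,::-1],(600,600),interpolation=2))
E
```

```text
t: 15.12
tcp_pos: [0.5844, -0.1179, 0.1319]
ee_rot: [-0.001, 0.394, 0.919, -0.0]
force: [-0.3, 0.6, -0.2]
gripper_width: 0.0602
grip_force: 0.0
t: 15.28
tcp_pos: [0.5857, -0.1179, 0.134]
ee_rot: [0.001, 0.394, 0.919, 0.0]
force: [-0.2, -0.0, -0.2]
gripper_width: 0.0601
grip_force: 0.0
```

View pics/s6.png

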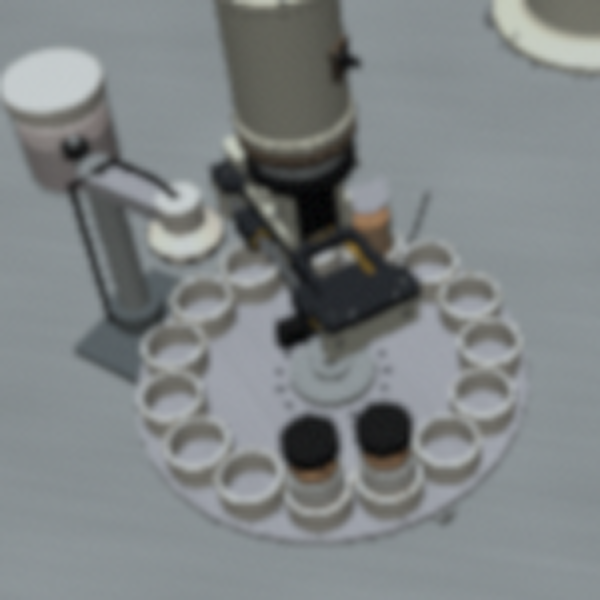

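Seen: the fingers straddle the bar at (330,330), with the gripper body clear of the head at (185,220). Closing.

Converted, 0.001 m / 0.8 = 0.0013.

```bash
echo '{"dx":[0, 0, 0, 0, 0, 0, 0], "dy":[0, 0, 0, 0, 0, 0, 0], "dz":[0.0013, 0.0013, 0.0013, 0.0013, 0.0013, 0.0013, 0.0013], "ax":[0, 0, 0, 0, 0, 0, 0], "ay":[0, 0, 0, 0, 0, 0, 0], "az":[0, 0, 0, 0, 0, 0, 0]}' | python3 -m creep 0.008 25
python3 -c "
from workcell import manip;o=manip.get_obs();print(o['tcp_pos'],o['ee_rot'],o['force'],o['ft_torque'],o['qpos'])"
```

```text
t: 15.92
tcp_pos: [0.5849, -0.1181, 0.1321]
ee_rot: [0.0, 0.394, 0.919, -0.0]
force: [0.9, -0.5, -0.6]
gripper_width: 0.0184
grip_force: 2.2
[ 0.58493132 -0.11805185  0.13206534] [ 1.44425101e-05  3.93926245e-01  9.19142053e-01 -1.59419285e-05] [ 0.91563544 -0.4961143  -0.56264666] [-0.33543397  0.20957379 -0.05132561] [ 0.90041022  0.78268142 -1.07238691  1.76735887  0.77732488  1.08255387
  0.31285825]
```

```bash
echo '{"dx":[0, 0, 0], "dy":[0, 0, 0], "dz":[0, 0, 0], "ax":[0, 0, 0], "ay":[0, 0, 0], "az":[0, 0, 0]}' | python3 -m creep 0.008 45
python3 -c "
from workcell import manip;o=manip.get_obs();print(o['tcp_pos'],o['ee_rot'],o['force'],o['ft_torque'])"
```

```text
t: 16.17
tcp_pos: [0.5843, -0.1187, 0.132]
ee_rot: [-0.0, 0.394, 0.919, -0.001]
force: [-4.5, -2.6, 4.1]
gripper_width: 0.0154
grip_force: 45.0
[ 0.58426513 -0.11873387  0.13195932] [-4.53024805e-04  3.94145298e-01  9.19047682e-01 -7.98052257e-04] [-4.45354377 -2.55067287  4.05480449] [-0.54655669  0.77708427 -0.02858496]
```

The manual's scale: shifts go in shares of 0.8 m and turns go in shares of 2 pi rad. Converting my numbers, -0.18 rad / 6.2832 = -0.0286.

```bash
echo '{"dx":[0, 0, 0, 0, 0, 0, 0, 0], "dy":[0, 0, 0, 0, 0, 0, 0, 0], "dz":[0, 0, 0, 0, 0, 0, 0, 0], "ax":[0, 0, 0, 0, 0, 0, 0, 0], "ay":[0, 0, 0, 0, 0, 0, 0, 0], "az":[-0.0008, -0.0024, -0.0056, -0.0095, -0.0143, -0.0191, -0.0239, -0.0286]}' | python3 -m creep
echo '{"dx":[0, 0, 0, 0, 0, 0, 0, 0], "dy":[0, 0, 0, 0, 0, 0, 0, 0], "dz":[0, 0, 0, 0, 0, 0, 0, 0], "ax":[0, 0, 0, 0, 0, 0, 0, 0], "ay":[0, 0, 0, 0, 0, 0, 0, 0], "az":[-0.0048, -0.0095, -0.0143, -0.0191, -0.0239, -0.0286, -0.0334, -0.038]}' | python3 -m creep
python3 -c "
from workcell import manip;import numpy as np;o=manip.get_obs();q=o['ee_rot'];print(o['tcp_pos'],2*np.arctan2(q[2],q[1])-2*np.arctan2(.919,.3941),o['force'],o['ft_torque'],o['qpos'])"
```

```text
t: 16.83
tcp_pos: [0.5843, -0.1187, 0.132]
ee_rot: [-0.001, 0.31, 0.951, -0.001]
force: [-5.6, -2.4, 4.9]
gripper_width: 0.0157
grip_force: 45.0
t: 17.5
tcp_pos: [0.5843, -0.1187, 0.132]
ee_rot: [-0.001, 0.194, 0.981, -0.001]
force: [-4.6, -2.2, 3.9]
gripper_width: 0.0161
grip_force: 45.0
[ 0.5842507  -0.11873818  0.13197638] 0.42053341074056805 [-4.56079052 -2.24839829  3.94188061] [-0.58568426  0.81275038 -0.07144249] [ 0.93891066  0.83511673 -1.1508149   1.76660419  0.84636307  1.13140723
  0.68682583]
```

First click at 0.42 rad. Continuing smoothly through the second and easing into the third.

Converted, -0.224 rad / 6.2832 = -0.0357.

```bash
echo '{"dx":[0, 0, 0, 0, 0, 0, 0, 0], "dy":[0, 0, 0, 0, 0, 0, 0, 0], "dz":[0, 0, 0, 0, 0, 0, 0, 0], "ax":[0, 0, 0, 0, 0, 0, 0, 0], "ay":[0, 0, 0, 0, 0, 0, 0, 0], "az":[-0.0045, -0.0089, -0.0134, -0.0178, -0.0223, -0.0267, -0.0312, -0.0357]}' | python3 -m creep
echo '{"dx":[0, 0, 0, 0, 0, 0, 0, 0], "dy":[0, 0, 0, 0, 0, 0, 0, 0], "dz":[0, 0, 0, 0, 0, 0, 0, 0], "ax":[0, 0, 0, 0, 0, 0, 0, 0], "ay":[0, 0, 0, 0, 0, 0, 0, 0], "az":[-0.0045, -0.0089, -0.0134, -0.0178, -0.0223, -0.0263, -0.0294, -0.031]}' | python3 -m creep
python3 -c "
from workcell import manip;import numpy as np;o=manip.get_obs();q=o['ee_rot'];print(o['tcp_pos'],2*np.arctan2(q[2],q[1])-2*np.arctan2(.919,.3941),o['force'],o['ft_torque'],o['qpos'])"
```

```text
t: 18.17
tcp_pos: [0.5843, -0.1187, 0.132]
ee_rot: [-0.001, 0.083, 0.997, -0.001]
force: [-4.1, -3.5, 4.8]
gripper_width: 0.0155
grip_force: 45.0
t: 18.83
tcp_pos: [0.5843, -0.1187, 0.132]
ee_rot: [-0.001, -0.014, 1.0, -0.001]
force: [-4.5, -1.9, 5.0]
gripper_width: 0.0154
grip_force: 45.0
[ 0.58426156 -0.1187016   0.13200815] 0.8392045352230841 [-4.50653729 -1.85629036  4.98353836] [-0.58060521  0.89527498  0.05197774] [ 0.96979642  0.88940706 -1.22345498  1.76575281  0.9110422   1.18132757
  1.06352625]
```

Converted, -0.18 rad / 6.2832 = -0.0286.

```bash
echo '{"dx":[0, 0, 0, 0, 0, 0, 0, 0], "dy":[0, 0, 0, 0, 0, 0, 0, 0], "dz":[0, 0, 0, 0, 0, 0, 0, 0], "ax":[0, 0, 0, 0, 0, 0, 0, 0], "ay":[0, 0, 0, 0, 0, 0, 0, 0], "az":[-0.0016, -0.0048, -0.0088, -0.0127, -0.0167, -0.0207, -0.0247, -0.0286]}' | python3 -m creep
echo '{"dx":[0, 0, 0, 0, 0, 0, 0, 0], "dy":[0, 0, 0, 0, 0, 0, 0, 0], "dz":[0, 0, 0, 0, 0, 0, 0, 0], "ax":[0, 0, 0, 0, 0, 0, 0, 0], "ay":[0, 0, 0, 0, 0, 0, 0, 0], "az":[-0.004, -0.008, -0.0119, -0.0159, -0.0199, -0.0239, -0.0279, -0.031]}' | python3 -m creep
echo '{"dx":[0, 0, 0, 0, 0, 0], "dy":[0, 0, 0, 0, 0, 0], "dz":[0, 0, 0, 0, 0, 0], "ax":[0, 0, 0, 0, 0, 0], "ay":[0, 0, 0, 0, 0, 0], "az":[-0.0024, -0.0043, -0.0057, -0.0065, -0.0068, -0.0068]}' | python3 -m creep
python3 -c "
from m import *;o=manip.get_obs();q=o['ee_rot'];print(o['tcp_pos'],2*np.arctan2(q[2],q[1])-2*np.arctan2(.919,.3941),o['force'],o['ft_torque'],o['qpos'])
for n in('top','wrist'):
  c=cap(n,'end_'+n);W=cloud(c).reshape(-1,3);W=W[np.isfinite(W[:,0])];cups(W,n)
c=cap('scene');cv2.imwrite('pics/s7.png',cv2.resize(c['frame'][120:270,190:340,::-1],(600,600),interpolation=2))
"
```

```text
t: 19.5
tcp_pos: [0.5843, -0.1187, 0.132]
ee_rot: [-0.001, -0.104, 0.995, -0.0]
force: [-5.5, -2.9, 2.8]
gripper_width: 0.0158
grip_force: 45.0
t: 20.17
tcp_pos: [0.5842, -0.1187, 0.132]
ee_rot: [-0.001, -0.201, 0.98, -0.0]
force: [-5.5, -2.5, 3.9]
gripper_width: 0.0154
grip_force: 45.0
t: 20.67
tcp_pos: [0.5842, -0.1187, 0.132]
ee_rot: [-0.001, -0.221, 0.975, -0.0]
force: [-3.9, -3.0, 4.5]
gripper_width: 0.0157
grip_force: 45.0
[ 0.5842 -0.1187  0.132 ] 1.2562609318099973 [-3.9129 -3.042   4.4791] [-0.5035  0.8732 -0.0507] [ 0.9939  0.9438 -1.2894  1.7651  0.9708  1.2322  1.4436]
top 305 axis [ 0.5843 -0.1176] rms 0.0012325496836276492 cup angle near 180: 179.6336325669152 cup 0.45933833699528426 -0.11681253548044174
wrist 12104 axis [ 0.5844 -0.1188] rms 0.001467565295121062 cup angle near 180: 179.57401651464332 cup 0.45937675124301347 -0.11784622058561668
```

View pics/s7.png

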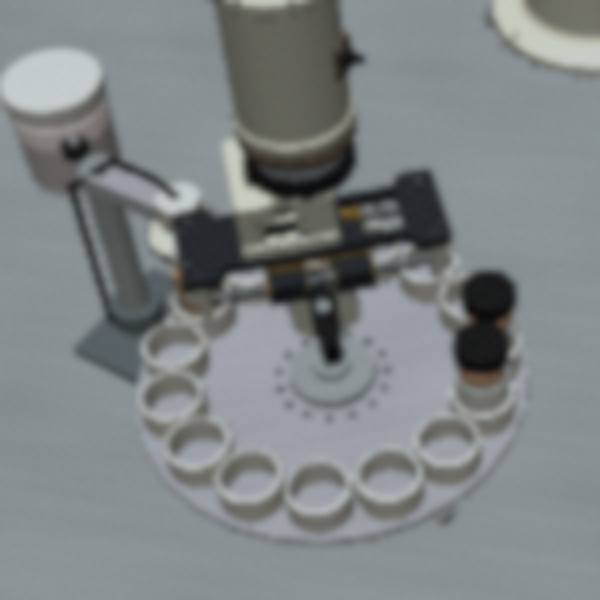

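Seen: the dial jars have moved on to (485,330). The foil jar stands in its cup beneath the head at (185,280), and the gripper still holds the knob. The turn reads 1.256 rad and the cup phase is the same as at the start.

```bash
python3 -c "
from workcell import manip;print(manip.finish_job())"
```

```text
the job is handed in; nothing more can be done
None
```

The foil jar is standing in its cup under the sealing head, and the gripper is still holding the dial on the third stop (measured 1.256 rad); the job was handed in at about 21 s, with no verdict returned.

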